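# Hold a tube against the sprung stop of a jig for clamping

### The job

A colleague wants to clamp the longer, thinner of the two square tube offcuts in the bench jig and needs a third hand: lay it lengthways along the middle of the jig's raised rest bar and press its end squarely against the sprung stop plate with a steady 10 N or so (the stop sinks 1 mm per newton), never driving the stop to the end of its 20 mm travel. Keep it still there for at least 3 seconds and finish while you are still holding and pressing it; leave everything else where it lies.

Things in the scene. Friction and masses are not known exactly. Their poses are not given: they have to be found in the camera images.
- offcut_0: The tube to hold: grey square steel tube, 25 x 85 x 25 mm, about 0.1 kg, the longer and thinner of the two offcuts. Starts lying on the bench top (z = 0). Origin at the centre of its underside; y along its 85 mm length, z up. Solid to the touch (its bore cannot be entered).
- tube_center (a point): Centre of the tube to hold: 12.5 mm above its underside, halfway along its length; axes as the tube's.
- offcut_1: The other offcut, not to be used: grey square tube 30 x 60 x 30 mm, shorter and thicker. Origin at the centre of its underside, y along its 60 mm length.
- jig: Jig bolted to the bench: steel base plate 230 x 90 x 12 mm; origin at the centre of its underside, z up, x along it towards the stop (the push direction). Along its middle (y = 0) a rest bar 18 mm wide, top at z = 24 mm, x = -102 to +22 mm. Behind the stop plate a grey housing 56 mm wide, x = 65 to 91 mm, top at z = 52 mm. Bolt heads 8 mm high near the plate's corners.
- stop_face (a point): Centre of the front face of the stop plate (plate 10 thick, 56 wide, 34 high, from z = 14 to 48 mm in the jig frame); at rest it lies at jig x = 28, y = 0, z = 31 mm. The face looks along jig -x; it sinks along jig +x. Axes as the jig's.
- stop (a joint): Travel of the sprung stop plate along jig +x in m: 0 at rest, 0.020 at its end. Spring without preload, 1000 N/m: 0.010 means 10 N.
- weld_magnet: Red flat welding magnet, 80 x 104 x 16 mm, lying on the bench; bystander. Origin at the centre of its underside.
- bolt_0: Bolt 22 x 59 x 19 mm lying on the bench; bystander. Origin at the centre of its underside.
Mind the look-alikes: they are no part of the job. Of the things that look like the offcut_0, the middle-sized one is meant.

How it is judged:
On the way:
1. the tube lies along the rest bar and is pressed squarely on the stop plate with 6 to 14 N, gripped and still, for 3 s (contact force between offcut_0 and stop between 6 and 14 N and z of tube_center in the frame of jig between 0.0325 and 0.0415 m and y of tube_center in the frame of jig between -0.008 and 0.008 m and angle between the y axis of offcut_0 and the x axis of jig, either way round below 0.1 rad and contact force between the fingers and offcut_0 above 2 N and linear speed of offcut_0 below 0.01 m/s), for 3 s.
At the end, for the whole second after the job is handed in: Still holding: fingers on the long tube (over 2 N), its end presses the stop plate with 6 to 14 N, its centre within 4.5 mm of resting height on the bar and within 8 mm of the jig's centre line, its length within 0.1 rad of the jig's x axis, moving under 10 mm/s (all of step 1); the arm keeps its last pose, push and grip.
It fails at once if the stop plate is driven to the end of its travel (over 18.5 mm) (value of joint stop above 0.0185 m).
It fails at once if the other offcut is shifted by more than 30 mm (distance of offcut_1 from where it was at the start of the episode above 0.03 m).
It fails at once if the welding magnet is shifted by more than 30 mm (distance of weld_magnet from where it was at the start of the episode above 0.03 m).
It fails at once if the bolt is shifted by more than 30 mm (distance of bolt_0 from where it was at the start of the episode above 0.03 m).
It also fails if it takes over 51 s, if anything falls off the work surface, if the arm or the gripper's body presses on something with over 40 N, if the wrist force passes 120 N, or if a joint passes its speed limit or range.

### The arm

A 7-joint arm with a two-finger parallel gripper is mounted at the origin on a cart in front of the work surface, level with it; the furniture and walls round the work are solid. World frame = base frame: x ahead of the robot, y to its left, z up, the work surface at z = 0. Lengths are in m, angles in rad, forces in N, time in s.
With the tool pointing down it reaches from about 0.4 to 0.75 m from the base axis. Payload 19.5 kg.
Tool frame: the origin (TCP) lies between the finger pads; the fingertips stand arm.nose_length ahead of it and the grasp point (between the pads) lies 6 mm ahead of it (arm.nose_length is the distance from the TCP to the fingertips, in m); z points along the fingers, y is the line along which they close (so a half turn about z gives the same grasp; the last joint's range is limited). The gripper opens to 85 mm and grips with 20 to 120 N. Pads are 22 mm wide; open, the fingers measure 114 mm over their backs; the gripper's body (76 mm by 85 mm) begins 54 mm behind the grasp point. The pads swing forward as they close: fully open they stand 13 mm farther back than shut.
Start: joints at [-1.158, 0.707, -0.028, 1.485, 0.022, 0.951, -0.075], TCP at [0.253, 0.517, 0.256] pointing down, gripper open.
Joint ranges: [-2.71, 2.71], [-0.32, 2.16], [-1.57, 1.52], [0, 2.45], [-1.46, 4.6], [0, 2.02], [-2.83, 2.83]. Speed limits (rad/s): [1.89, 1.89, 2.57, 2.57, 3.01, 3.01, 3.01].

### API

Orientations are given as a unit quaternion [w, x, y, z].
In Python, from plant import arm gives the robot as it stands.
- The arm moves only by the tool apply_moves, never from a script. Its argument "commands" is one flat list of numbers, 5 for each row, row after row: the shift along the tool's x, y, z in m, then the turn about the tool's z in rad, then the closure in counts, from 0 (fully open) to 255 (shut). A call has exactly 5 rows; each row shifts and turns the commanded pose from where the row before left it, along the tool's axes as they then stand; what a row does not reach is not made up. A row lasts 1/8 s, in which the tool goes at most 62.5 mm and 10.7 degrees, less where a joint would pass 70% of its speed; a pose out of reach is approached as far as the arm can. A call is refused whole if a number of a shift passes 0.0625 or a number of a turn 0.188, either way. A call with a gripper value outside its range is refused whole. The fingers move at their own pace and stop on an object; "squeeze" is the grip in N (left out, the last holds). Time passes only in rows, so rows that do not move let the fingers close, or fill a call up. It gives the time, the measured TCP pose, the force, the opening and the grip force at its end, in the units of the state.
- arm.observe(): the state, without advancing time (a new reading comes with each control period).
- arm.grab_frame(name): name is "scene" or "top" or "wrist"; returns a dict with "color" (480x640x3 uint8, red, green, blue), "range_z" (480x640 float32, m along the optical axis (not along the pixel's ray), 0 where there is no reading), "fx", "fy", "cx", "cy" (pixels), "extrinsics" (4x4, takes a point from camera to world coordinates). Camera axes: x right, y down, z forward; pixel columns grow to the right and rows downward; lengths in m; the calibration is good to about 2 mm. A picture is of the moment at which its call begins.
- arm.hand_in(): hands the job in; it is judged then, once.
The state is a dict: "clock": time; "q": joint angles; "qd": joint speeds; "tau": joint torques, N m; "tcp_pos": TCP position; "ee_rot": TCP orientation; "wrist_force": force on the tool from outside, world axes, zero at the start; "torque": the same for the moment, N m; "width": opening from 0.0 (shut) to 1.0 (fully open); "grip_force": force on a finger pad.
Only numpy, scipy, OpenCV 4.12 (cv2) and the standard library are available. Lean on these libraries where they do the work, as an engineer would, in place of code of your own. Each camera call takes 0.05 s, during which the arm holds its last target. There are 200 camera calls.

## Working session

There is one attempt and no reset: what is moved stays moved. The work goes in short steps, Python scripts to look and compute and a tool call to move; the robot and the scene stay as the last step left them, time stands still between calls to the robot, and variables do not carry over. Pictures are saved under pics/ and viewed, at most 10 in all, crops included, and the job is handed in when it is done.

Besides the shell and the picture viewer there is one more tool, called after ">>>" as name(argument=value, ...) on one line, values as JSON. apply_moves: Moves the arm, as the interface text tells. Its arguments: {"type":"object","properties":{"commands":{"type":"array"},"squeeze":{"type":"number"}},"required":["commands"]}

```bash
mkdir -p pics; ls; python3 - <<'E'
from plant import arm
import cv2,numpy as np,pickle
F={}
for n in("top","scene"):
    f=arm.grab_frame(n);F[n]=f
    cv2.imwrite(f"pics/{n}0.png",f["color"][:,:,::-1])
    print(n,f["fx"],f["cx"],f["cy"],np.round(f["extrinsics"],3).tolist())
pickle.dump(F,open("f0.pkl","wb"))
s=arm.observe();print(s);print(arm.nose_length)
E
```

```text
pics
top 530.3433017024964 318.1049992763361 238.54443274615633 [[-0.011, -0.984, 0.176, 0.421], [-0.999, 0.017, 0.036, -0.123], [-0.039, -0.175, -0.984, 0.934], [0.0, 0.0, 0.0, 1.0]]
scene 550.092593943504 311.16582491208067 227.38208681243074 [[0.572, -0.523, 0.632, -0.045], [-0.82, -0.35, 0.453, -0.535], [-0.016, -0.777, -0.629, 0.675], [0.0, 0.0, 0.0, 1.0]]
{'clock': 0.1, 'q': array([-1.15770799,  0.70701941, -0.02761812,  1.48489694,  0.02204206,
        0.95090323, -0.07548152]), 'qd': array([-0.00017913, -0.00293172, -0.0003869 , -0.00192972,  0.00075025,
       -0.00146387, -0.00012482]), 'tau': array([ 2.72423640e-03, -8.84264660e+01,  1.23735879e+00, -2.36449528e+01,
        1.72262010e-02,  5.04574986e-03, -4.13283965e-05]), 'tcp_pos': array([0.25250525, 0.516382  , 0.25589949]), 'ee_rot': array([-7.48072437e-05,  2.25419027e-01,  9.74261797e-01, -4.55663872e-04]), 'wrist_force': array([ 0.44725167,  0.17354709, -0.60795933]), 'torque': array([-0.02240859, -0.00787046, -0.0024377 ]), 'grip_force': 0.0, 'width': 0.9986026803996416}
0.025
```

View pics/top0.png

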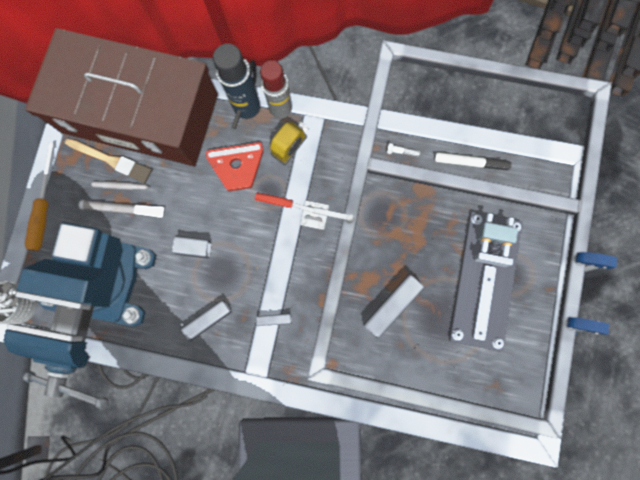

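View pics/scene0.png

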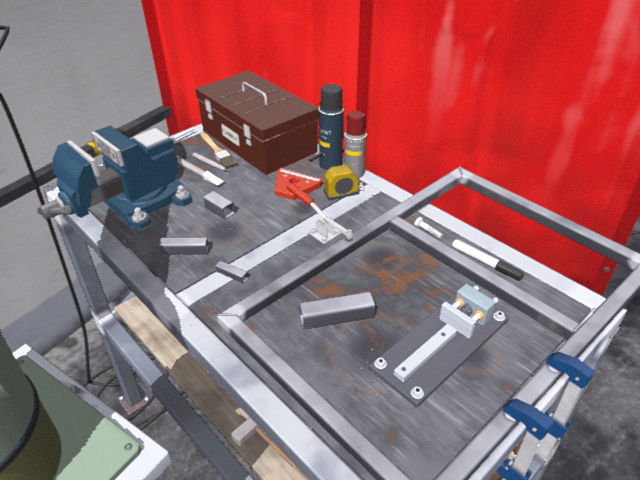

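The top view shows three thin tubes, at (393,302), (205,319) and (273,318), plus a short thick one at (192,244). The jig is at (485,280) with its stop end up at (495,260). Next I'll measure their sizes.

```bash
cat > h.py <<'E'
import numpy as np,cv2
def cloud(f):
    z=f["range_z"];v,u=np.mgrid[:480,:640]
    P=np.stack([(u-f["cx"])/f["fx"]*z,(v-f["cy"])/f["fy"]*z,z],-1)
    E=f["extrinsics"];W=P@E[:3,:3].T+E[:3,3];W[z==0]=np.nan;return W
def comp(mask,seed):
    n,l=cv2.connectedComponents(mask.astype(np.uint8));return l==l[seed[1],seed[0]] if mask[seed[1],seed[0]] else None
def rect(pts): # metric min area rect of xy points
    (c,s,a)=cv2.minAreaRect((pts*1000).astype(np.float32))
    if s[0]<s[1]:s=s[::-1];a+=90
    return np.round(c,1),np.round(s,1),round(a,1)
E
python3 - <<'E'
from h import *
import pickle
F=pickle.load(open("f0.pkl","rb"));f=F["top"];W=cloud(f);print(np.isnan(W).mean())
for u,v in[(220,270),(330,330),(440,250),(240,350),(380,250)]:print("bench",np.round(W[v,u],4))
def topm(seed,h,x0=50):
    H=W[...,2];m=(H>h)&(H<h+.5);v,u=np.mgrid[:480,:640];m&=(abs(u-seed[0])<x0)&(abs(v-seed[1])<x0)
    return comp(m,seed)
for n,s in dict(big=(393,302),mid=(205,319),small=(273,318),o1=(192,244),jig=(487,300)).items():
    h=W[s[1],s[0],2];print(n,"z",round(h,4))
    k=topm(s,max(h-.006,0.005),90 if n=="jig" else 50)
    if k is not None:print(k.sum(),rect(W[k][:,:2]))
# jig points: bar and stop & housing
for p in[(487,270),(487,335),(487,300),(495,260),(500,235),(465,300)]:print(p,np.round(W[p[1],p[0]],4))
E
python3 - <<'E'
import cv2
i=cv2.imread("pics/top0.png")[190:370,150:540];cv2.imwrite("pics/crop.png",cv2.resize(i,None,fx=2,fy=2,interpolation=2))
E
```

```text
0.003837890625
bench [5.342e-01 8.720e-02 5.000e-04]
bench [ 0.4264 -0.1079  0.0258]
bench [ 0.5636 -0.3037  0.0016]
bench [ 0.394   0.0493 -0.0005]
bench [ 5.656e-01 -1.983e-01  1.000e-04]
big z 0.0319
1389 (array([ 465.9, -216.5]), array([115.5,  34.1]), 136.5)
mid z 0.0256
715 (array([445.7, 105.1]), array([84.9, 25.2]), 124.2)
small z 0.0154
335 (array([445.4, -10.7]), array([57.9, 16.9]), 93.5)
o1 z 0.0296
577 (array([573.9, 134.5]), array([60.5, 30.4]), 81.9)
jig z 0.0243
850 (array([ 469.9, -370.5]), array([124.8,  19.2]), 167.4)
(487, 270) [ 0.5241 -0.3764  0.0266]
(487, 335) [ 0.4153 -0.3729  0.0127]
(487, 300) [ 0.4734 -0.3736  0.0243]
(495, 260) [ 0.5377 -0.3836  0.0514]
(500, 235) [ 0.5795 -0.3945  0.0524]
(465, 300) [ 0.4746 -0.3397  0.0123]
```

View pics/crop.png

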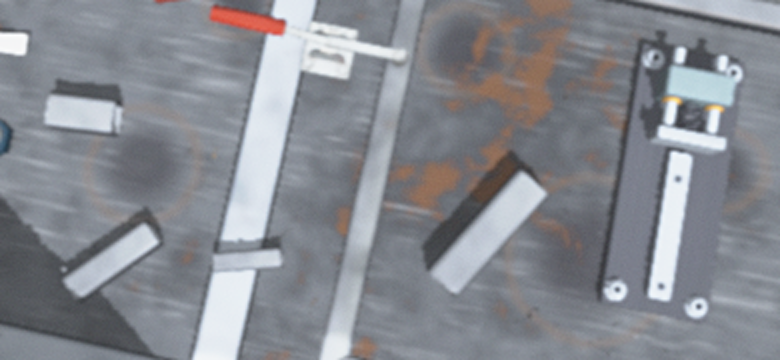

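The sizes match: the middle tube is 85x25 mm at (446,105) mm. The larger (115) and smaller (58) ones are decoys. The jig axis is at -12.6°. Now I'll check obstacle heights on the way and work out the moves.

```bash
cat >> h.py <<'E'
from scipy.spatial.transform import Rotation as R
def go(arm,xyz,axis=None):
    s=arm.observe();w,x,y,z=s["ee_rot"];r=R.from_quat([x,y,z,w]);M=r.as_matrix()
    d=M.T@(np.array(xyz)-s["tcp_pos"]);yaw=np.degrees(np.arctan2(M[1,0],M[0,0]))
    print("t",round(s["clock"],2),"tcp",np.round(s["tcp_pos"],4),"yaw",round(yaw,2),"tilt",np.round(M[2],3),"F",np.round(s["wrist_force"],1),"T",np.round(s["torque"],2),"grip",round(s["grip_force"],1),"w",round(s["width"],3))
    print("tool shift",np.round(d,4))
    if axis is not None:
        t=(yaw-axis+90)%180-90;print("turn",round(np.radians(t),4))
E
python3 - <<'E'
from h import *
import pickle
from plant import arm
F=pickle.load(open("f0.pkl","rb"));W=cloud(F["top"]).reshape(-1,3);W2=cloud(F["scene"]).reshape(-1,3)
for n,A in(("top",W),("scene",W2)):
  for y0 in np.arange(0.05,.6,.05):
    q=A[(abs(A[:,1]-y0)<.025)&(A[:,0]<.56)&(A[:,0]>.1)]
    print(n,round(y0,2),[round(float(np.nanmax(q[abs(q[:,0]-x)<.025][:,2],initial=-1)),3) for x in np.arange(.15,.56,.05)])
go(arm,[.4457,.1051,.2],124.2)
E
```

```text
top 0.05 [-0.689, -0.787, -1.0, 0.006, 0.005, 0.005, 0.028, 0.005, 0.006]
top 0.1 [-0.688, -0.79, -1.0, -1.0, 0.005, 0.028, 0.03, 0.025, 0.033]
top 0.15 [-0.691, -0.787, -0.792, -1.0, 0.006, 0.029, 0.029, 0.006, 0.03]
top 0.2 [-0.702, -0.79, -0.793, -1.0, 0.005, 0.006, 0.021, 0.005, 0.039]
top 0.25 [-0.785, -0.788, -0.513, 0.131, 0.129, 0.157, 0.159, 0.155, 0.128]
top 0.3 [-0.789, -0.788, -0.526, -1.0, 0.109, 0.157, 0.16, 0.158, 0.133]
top 0.35 [-0.789, -0.55, -0.541, -1.0, 0.089, 0.157, 0.159, 0.159, 0.15]
top 0.4 [-0.79, -0.552, -0.787, -0.788, 0.049, 0.151, 0.063, 0.063, 0.003]
top 0.45 [-0.783, -0.552, -0.782, -0.782, -1.0, 0.003, 0.062, 0.063, 0.006]
top 0.5 [-0.545, -0.557, -0.777, -0.769, -1.0, 0.003, 0.004, 0.003, 0.004]
top 0.55 [-0.526, -0.787, -0.776, -0.78, -1.0, -1.0, -1.0, -1.0, -1.0]
scene 0.05 [0.015, -1.0, -1.0, 0.003, 0.004, 0.004, 0.028, 0.004, 0.005]
scene 0.1 [0.016, -1.0, -1.0, -0.001, 0.004, 0.028, 0.029, 0.026, 0.032]
scene 0.15 [0.015, -1.0, -1.0, -1.0, 0.005, 0.028, 0.029, 0.004, 0.033]
scene 0.2 [-1.0, -1.0, -1.0, 0.124, 0.004, 0.004, 0.022, 0.005, 0.04]
scene 0.25 [-1.0, -1.0, -1.0, 0.131, 0.128, 0.157, 0.157, 0.154, 0.128]
scene 0.3 [-1.0, -1.0, -1.0, 0.099, 0.12, 0.157, 0.157, 0.156, 0.129]
scene 0.35 [-1.0, -1.0, -1.0, 0.074, 0.093, 0.157, 0.158, 0.156, 0.122]
scene 0.4 [-1.0, -1.0, -1.0, -1.0, 0.04, 0.153, -0.371, -0.371, -0.787]
scene 0.45 [-1.0, -1.0, -1.0, -1.0, -0.78, 0.003, 0.001, 0.061, 0.002]
scene 0.5 [-1.0, -1.0, -1.0, -1.0, -1.0, 0.005, 0.005, -0.393, 0.003]
scene 0.55 [-1.0, -1.0, -1.0, -1.0, -1.0, -0.784, -0.786, -0.783, -1.0]
t 0.1 tcp [0.2525 0.5164 0.2559] yaw 153.94 tilt [-0.    -0.001 -1.   ] F [ 0.4  0.2 -0.6] T [-0.02 -0.01 -0.  ] grip 0.0 w 0.999
tool shift [-0.3542 -0.2846  0.0562]
turn 0.5191
```

>>> apply_moves(commands=[-0.039,-0.031,0,0,0,-0.039,-0.031,0,0,0,-0.039,-0.031,0,0,0,-0.039,-0.031,0,0,0,-0.039,-0.031,0,0,0])

```text
clock: 0.72
tcp_pos: [0.3601, 0.2901, 0.2562]
ee_rot: [-0.0, 0.225, 0.974, -0.0]
wrist_force: [0.3, -0.4, 0.3]
width: 1.002
grip_force: 0.0
```

>>> apply_moves(commands=[-0.039,-0.031,0,0,0,-0.039,-0.031,0,0,0,-0.039,-0.031,0,0,0,-0.039,-0.031,0,0,0,0,0,0,0.17,0])

```text
clock: 1.35
tcp_pos: [0.4465, 0.1077, 0.2561]
ee_rot: [0.0, 0.311, 0.95, -0.001]
wrist_force: [-1.4, 1.3, -1.2]
width: 1.002
grip_force: 0.0
```

>>> apply_moves(commands=[0,0,0,0.17,0,0,0,0,0.17,0,0,0,0.03,0,0,0,0,0.03,0,0,0,0,0,0,0])

```text
clock: 1.98
tcp_pos: [0.4446, 0.1115, 0.1952]
ee_rot: [-0.001, 0.464, 0.886, -0.001]
wrist_force: [0.3, -0.8, 1.1]
width: 1.003
grip_force: 0.0
```

```bash
python3 - <<'E'
from h import *
from plant import arm
go(arm,[.4457,.1051,.1],124.2)
f=arm.grab_frame("wrist");cv2.imwrite("pics/w1.png",f["color"][:,:,::-1])
W=cloud(f);m=(W[...,2]>.018)&(W[...,2]<.035)&(np.hypot(W[...,0]-.4457,W[...,1]-.1051)<.07)
n,l,st,_=cv2.connectedComponentsWithStats(m.astype(np.uint8));k=l==1+st[1:,4].argmax()
print(k.sum(),rect(W[k][:,:2]),np.nanmedian(W[k][:,2]))
E
```

```text
t 1.98 tcp [0.4446 0.1115 0.1952] yaw 124.73 tilt [ 0.001 -0.003 -1.   ] F [ 0.3 -0.8  1.1] T [0.   0.   0.02] grip 0.0 w 1.003
tool shift [-0.006  -0.0025  0.0952]
turn 0.0092
3921 (array([444.7, 105.2]), array([85. , 24.9]), 125.2) 0.024248501196194427
```

View pics/w1.png

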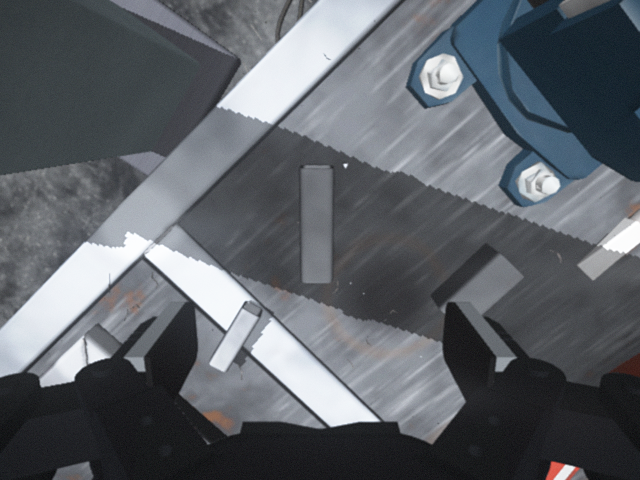

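The wrist view shows the tube at (317,225), between and parallel to the pads, with nothing under the fingers. Descending to grasp.

>>> apply_moves(commands=[-0.005,-0.0035,0.05,0,0,0,0,0.05,0,0,0,0,0.04,0,0,0,0,0.025,0,0,0,0,0,0,0], squeeze=60)

```text
clock: 2.65
tcp_pos: [0.4454, 0.1056, 0.0312]
ee_rot: [-0.0, 0.464, 0.886, -0.0]
wrist_force: [0.7, -0.5, 0.9]
width: 0.996
grip_force: 0.0
```

>>> apply_moves(commands=[0,0,0,0,255,0,0,0,0,255,0,0,0,0,255,0,0,0,0,255,0,0,0,0,255], squeeze=60)

```text
clock: 3.28
tcp_pos: [0.4456, 0.1057, 0.032]
ee_rot: [0.0, 0.464, 0.886, 0.0]
wrist_force: [-0.4, 0.1, 17.3]
width: 0.274
grip_force: 58.9
```

>>> apply_moves(commands=[0,0,0,0,255,0,0,0,0,255,0,0,0,0,255,0,0,0,0,255,0,0,0,0,255])

```text
clock: 3.9
tcp_pos: [0.4456, 0.1057, 0.032]
ee_rot: [0.0, 0.464, 0.886, 0.0]
wrist_force: [-1.8, 0.6, 16.1]
width: 0.276
grip_force: 58.9
```

>>> apply_moves(commands=[0,0,-0.03,0,255,0,0,-0.05,0,255,0,0,-0.05,0,255,0,0,0,0,255,0,0,0,0,255])

```text
clock: 4.53
tcp_pos: [0.4451, 0.1056, 0.1611]
ee_rot: [-0.0, 0.464, 0.886, -0.0]
wrist_force: [-0.0, -0.2, -1.4]
width: 0.283
grip_force: 60.1
```

```bash
python3 - <<'E'
from h import *
from plant import arm
go(arm,[.4776,-.3723,.16],167.4)
f=arm.grab_frame("wrist");cv2.imwrite("pics/w2.png",f["color"][:,:,::-1])
E
```

```text
t 4.53 tcp [0.4451 0.1056 0.1611] yaw 124.73 tilt [-0. -0. -1.] F [-0.  -0.2 -1.4] T [-0.01  0.01  0.01] grip 60.1 w 0.283
tool shift [-0.4112 -0.2456  0.0012]
turn -0.7448
```

View pics/w2.png

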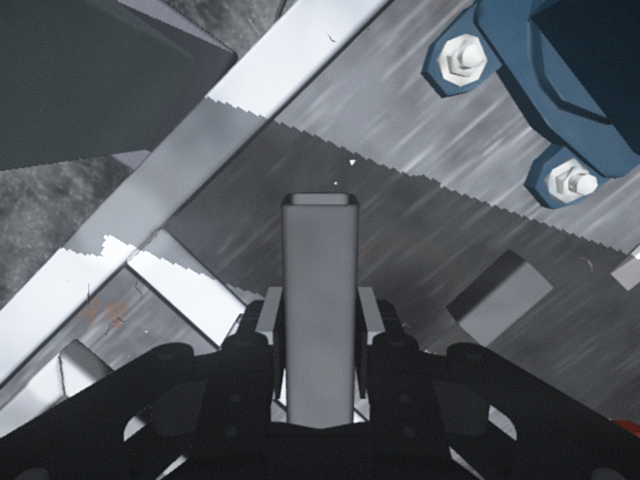

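The tube is held square between the pads, with its far end at (320,200). I'll measure its pose in the hand from depth.

```bash
cat >> h.py <<'E'
def inhand(arm):
    f=arm.grab_frame("wrist");s=arm.observe();W=cloud(f)
    w,x,y,z=s["ee_rot"];M=R.from_quat([x,y,z,w]).as_matrix()
    T=(W-s["tcp_pos"])@M
    m=np.zeros((480,640),bool);m[190:415,275:365]=1
    m&=(abs(T[...,1])<.02)&(T[...,2]>-.02)&(T[...,2]<.025)&(abs(T[...,0])<.06)
    p=T[m];
    c=p[(abs(p[:,1])<.008)];a=np.polyfit(c[:,0],c[:,2],1);r=np.abs(np.polyval(a,c[:,0])-c[:,2])
    c=c[r<.003];a=np.polyfit(c[:,0],c[:,2],1)
    t=p[abs(np.polyval(a,p[:,0])-p[:,2])<.003]
    print("pitch slope,z top at tcp",np.round(a,4),"x range",np.percentile(t[:,0],[.5,99.5]).round(4))
    xs=np.linspace(t[:,0].min()+.004,t[:,0].max()-.006,6)
    for x in xs:
        q=t[abs(t[:,0]-x)<.002][:,1];print(round(x,3),np.percentile(q,[2,98]).round(4),end=" ")
    print()
E
python3 - <<'E'
from h import *
from plant import arm
inhand(arm)
E
```

```text
pitch slope,z top at tcp [0.0001 0.0074] x range [-0.0329  0.0424]
-0.031 [-0.0113  0.0112] -0.017 [-0.0114  0.0113] -0.004 [-0.0118  0.0118] 0.01 [-0.0139  0.0138] 0.023 [-0.0114  0.0115] 0.037 [-0.0114  0.0114]
```

Grasp is centred and level, with the underside 32.4 mm below the TCP. Carrying it to the jig, about 20 mm short of the stop.

>>> apply_moves(commands=[-0.0455,-0.0274,0,0,255,-0.0455,-0.0274,0,0,255,-0.0455,-0.0274,0,0,255,-0.0455,-0.0274,0,0,255,-0.0455,-0.0274,0,0,255])

```text
clock: 5.25
tcp_pos: [0.4618, -0.1611, 0.1604]
ee_rot: [-0.001, 0.464, 0.886, -0.0]
wrist_force: [1.0, -0.1, -0.0]
width: 0.276
grip_force: 60.0
```

>>> apply_moves(commands=[-0.0455,-0.0274,0,0,255,-0.0455,-0.0274,0,0,255,-0.0455,-0.0274,0,0,255,-0.0455,-0.0274,0,0,255,0,0,0,0,255])

```text
clock: 5.88
tcp_pos: [0.4742, -0.375, 0.1595]
ee_rot: [-0.001, 0.466, 0.885, -0.001]
wrist_force: [0.4, 0.7, -0.6]
width: 0.278
grip_force: 60.0
```

>>> apply_moves(commands=[0,0,0,-0.149,255,0,0,0,-0.149,255,0,0,0,-0.149,255,0,0,0,-0.149,255,0,0,0,-0.149,255])

```text
clock: 6.5
tcp_pos: [0.4758, -0.3705, 0.1603]
ee_rot: [-0.001, 0.107, 0.994, 0.001]
wrist_force: [0.3, 0.1, -0.8]
width: 0.275
grip_force: 60.0
```

>>> apply_moves(commands=[0,0,0,0,255,0,0,0,0,255,0,0,0,0,255,0,0,0,0,255,0,0,0,0,255])

```text
clock: 7.12
tcp_pos: [0.4759, -0.3714, 0.1613]
ee_rot: [-0.0, 0.11, 0.994, -0.0]
wrist_force: [-0.5, -0.2, -0.8]
width: 0.276
grip_force: 60.0
```

```bash
python3 - <<'E'
from h import *
from plant import arm
go(arm,[.4758,-.3718,.07],167.4)
inhand(arm)
f=arm.grab_frame("wrist");cv2.imwrite("pics/w3.png",f["color"][:,:,::-1])
W=cloud(f);m=(W[...,2]>.021)&(W[...,2]<.03)&(np.hypot(W[...,0]-.47,W[...,1]+.37)<.08)
n,l,st,_=cv2.connectedComponentsWithStats(m.astype(np.uint8));k=l==1+st[1:,4].argmax()
print("bar",k.sum(),rect(W[k][:,:2]),np.nanmedian(W[k][:,2]))
E
```

```text
t 7.12 tcp [ 0.4759 -0.3714  0.1613] yaw 167.38 tilt [ 0. -0. -1.] F [-0.5 -0.2 -0.8] T [ 0.05  0.02 -0.04] grip 60.0 w 0.276
tool shift [-0.     -0.0004  0.0913]
turn -0.0003
pitch slope,z top at tcp [-0.0008  0.0077] x range [-0.0328  0.0426]
-0.031 [-0.012   0.0105] -0.017 [-0.0121  0.0106] -0.004 [-0.0125  0.0111] 0.01 [-0.0146  0.0131] 0.023 [-0.0122  0.0107] 0.037 [-0.0121  0.0108] 
bar 2103 (array([ 429.2, -362.4]), array([42.6, 17.6]), 167.8) 0.02350046782591747
```

View pics/w3.png

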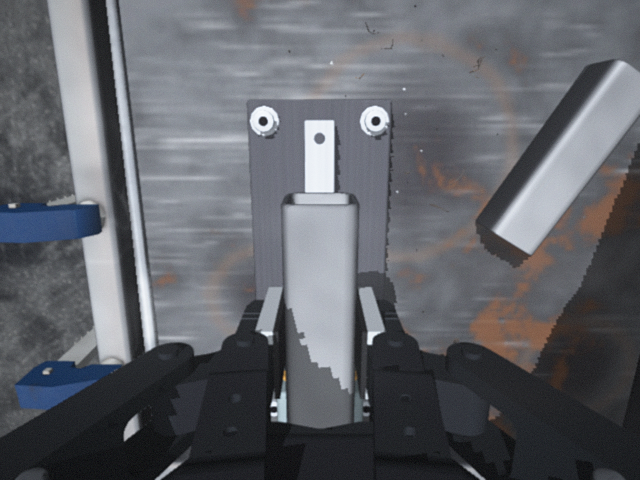

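The tube is aligned above the bar (bar end at (319,125)), within about 1 mm and 0.5°. Lowering onto it.

>>> apply_moves(commands=[0,0,0.04,0,255,0,0,0.035,0,255,0,0,0.02,0,255,0,0,0.006,0,255,0,0,0,0,255])

```text
clock: 7.85
tcp_pos: [0.476, -0.3715, 0.0607]
ee_rot: [0.0, 0.11, 0.994, -0.0]
wrist_force: [0.3, -0.1, -0.7]
width: 0.278
grip_force: 60.0
```

>>> apply_moves(commands=[0,0,0.002,0,255,0,0,0.001,0,255,0,0,0,0,255,0,0,0,0,255,0,0,0,0,255])

```text
clock: 8.48
tcp_pos: [0.4759, -0.3715, 0.0574]
ee_rot: [0.0, 0.11, 0.994, -0.0]
wrist_force: [0.3, -0.2, -0.0]
width: 0.277
grip_force: 60.0
```

>>> apply_moves(commands=[0,0,0.0005,0,255,-0.005,0,0,0,255,-0.005,0,0,0,255,-0.005,0,0,0,255,0,0,0,0,255])

```text
clock: 9.1
tcp_pos: [0.4908, -0.3747, 0.0567]
ee_rot: [0.0, 0.11, 0.994, -0.0]
wrist_force: [0.0, 0.5, -0.8]
width: 0.277
grip_force: 60.0
```

>>> apply_moves(commands=[-0.002,0,0,0,255,-0.002,0,0,0,255,-0.002,0,0,0,255,0,0,0,0,255,0,0,0,0,255])

```text
clock: 9.72
tcp_pos: [0.4962, -0.376, 0.0568]
ee_rot: [-0.0, 0.11, 0.994, -0.0]
wrist_force: [-2.2, 0.8, -0.8]
width: 0.275
grip_force: 60.0
```

>>> apply_moves(commands=[0,0,0.0005,0,255,-0.002,0,0,0,255,-0.002,0,0,0,255,0,0,0,0,255,0,0,0,0,255])

```text
clock: 10.35
tcp_pos: [0.4999, -0.3769, 0.0562]
ee_rot: [-0.0, 0.11, 0.994, -0.0]
wrist_force: [-5.2, 1.2, 0.1]
width: 0.276
grip_force: 60.2
```

>>> apply_moves(commands=[-0.002,0,0,0,255,-0.002,0,0,0,255,0,0,0,0,255,0,0,0,0,255,0,0,0,0,255])

```text
clock: 10.98
tcp_pos: [0.5034, -0.3777, 0.0562]
ee_rot: [-0.001, 0.11, 0.994, 0.0]
wrist_force: [-8.4, 2.4, 2.7]
width: 0.276
grip_force: 60.5
```

```bash
python3 - <<'E'
from h import *
from plant import arm
go(arm,[.50,-.377,.0565],167.4)
inhand(arm)
f=arm.grab_frame("scene");i=f["color"][230:420,350:540,::-1];cv2.imwrite("pics/s2.png",cv2.resize(i,None,fx=3,fy=3,interpolation=2))
E
```

```text
t 10.97 tcp [ 0.5034 -0.3777  0.0562] yaw 167.4 tilt [ 0.002 -0.    -1.   ] F [-8.4  2.4  2.7] T [0.52 1.69 0.03] grip 60.5 w 0.276
tool shift [ 0.0034 -0.0001 -0.0003]
turn 0.0
pitch slope,z top at tcp [0.0014 0.0077] x range [-0.0327  0.0427]
-0.031 [-0.0121  0.0106] -0.017 [-0.0121  0.0106] -0.004 [-0.0125  0.011 ] 0.01 [-0.0146  0.0131] 0.023 [-0.0121  0.0107] 0.037 [-0.0121  0.0108]
```

View pics/s2.png

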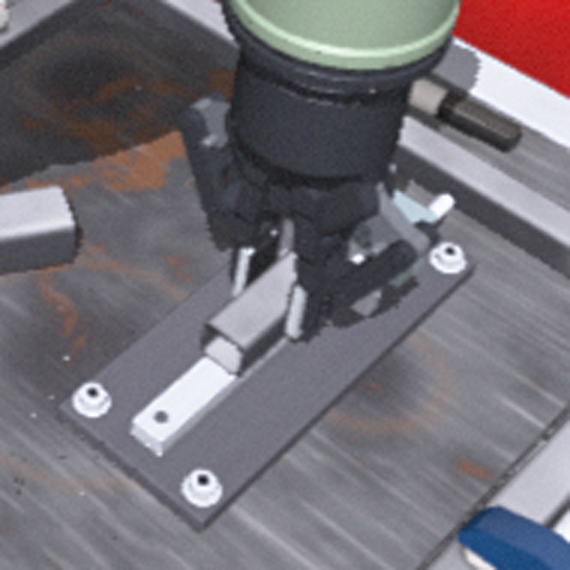

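The tube lies on the middle of the bar (near end at (225,345)) and pushes the stop with about 9 N. I'll add 1 mm and hold.

>>> apply_moves(commands=[-0.001,0,0,0,255,0,0,0,0,255,0,0,0,0,255,0,0,0,0,255,0,0,0,0,255])

```text
clock: 11.7
tcp_pos: [0.5043, -0.3779, 0.0562]
ee_rot: [-0.001, 0.11, 0.994, 0.0]
wrist_force: [-9.2, 2.4, 4.2]
width: 0.277
grip_force: 60.5
```

>>> apply_moves(commands=[0,0,0,0,255,0,0,0,0,255,0,0,0,0,255,0,0,0,0,255,0,0,0,0,255])

```text
clock: 12.32
tcp_pos: [0.5043, -0.3778, 0.0562]
ee_rot: [-0.001, 0.11, 0.994, 0.0]
wrist_force: [-8.9, 2.7, 4.0]
width: 0.276
grip_force: 60.5
```

>>> apply_moves(commands=[0,0,0,0,255,0,0,0,0,255,0,0,0,0,255,0,0,0,0,255,0,0,0,0,255])

```text
clock: 12.95
tcp_pos: [0.5043, -0.3779, 0.0562]
ee_rot: [-0.001, 0.11, 0.994, 0.0]
wrist_force: [-9.2, 3.0, 2.9]
width: 0.276
grip_force: 60.5
```

>>> apply_moves(commands=[0,0,0,0,255,0,0,0,0,255,0,0,0,0,255,0,0,0,0,255,0,0,0,0,255])

```text
clock: 13.58
tcp_pos: [0.5042, -0.3779, 0.0562]
ee_rot: [-0.001, 0.11, 0.994, 0.0]
wrist_force: [-9.5, 4.0, 4.4]
width: 0.277
grip_force: 60.5
```

>>> apply_moves(commands=[0,0,0,0,255,0,0,0,0,255,0,0,0,0,255,0,0,0,0,255,0,0,0,0,255])

```text
clock: 14.2
tcp_pos: [0.5042, -0.3779, 0.0562]
ee_rot: [-0.001, 0.11, 0.994, 0.0]
wrist_force: [-9.4, 3.4, 4.1]
width: 0.278
grip_force: 60.5
```

>>> apply_moves(commands=[0,0,0,0,255,0,0,0,0,255,0,0,0,0,255,0,0,0,0,255,0,0,0,0,255])

```text
clock: 14.82
tcp_pos: [0.5042, -0.3779, 0.0562]
ee_rot: [-0.001, 0.11, 0.994, 0.0]
wrist_force: [-9.8, 3.7, 3.8]
width: 0.275
grip_force: 60.5
```

>>> apply_moves(commands=[0,0,0,0,255,0,0,0,0,255,0,0,0,0,255,0,0,0,0,255,0,0,0,0,255])

```text
clock: 15.45
tcp_pos: [0.5043, -0.3779, 0.0562]
ee_rot: [-0.001, 0.11, 0.994, 0.0]
wrist_force: [-9.1, 3.3, 4.0]
width: 0.279
grip_force: 60.5
```

Steady at about 10 N for over 4 s, so I'm handing in.

```bash
python3 -c "
from plant import arm
print(arm.hand_in())"
```

```text
the job is handed in; nothing more can be done
None
```

I handed the job in with the 85 mm tube gripped along the middle of the rest bar, pressing the stop at about 10 N by the wrist sensor and held still for about 4 s; no verdict came back.

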